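Post the finished cutting template into the collection box

ROBOT

A 7-joint arm with a two-finger parallel gripper is mounted at the origin on the work surface. World frame = base frame: x ahead of the robot, y to its left, z up, the work surface at z = 0. Lengths are in m, angles in rad, forces in N, time in s.
With the tool pointing down it reaches from about 0.4 to 0.85 m from the base axis. Payload 10.4 kg.
Tool frame: the origin (TCP) lies between the finger pads; the fingertips stand ahead of it and the grasp point (between the pads) lies 3 mm ahead of it (r.tips_ahead is the z of the fingertips in the tool frame, in m); z points along the fingers, y is the line along which they close (so a half turn about z gives the same grasp; the last joint's range is limited). The gripper opens to 87 mm and grips with 3 to 60 N. Pads are 19 mm wide; open, the fingers measure 117 mm over their backs; the gripper's body (75 mm by 190 mm) begins 51 mm behind the grasp point.
Start: joints at [-1.17, 0.332, -0.065, 1.46, 0.022, 1.35, -0.088], TCP at [0.257, 0.57, 0.245] pointing down, gripper open.
Joint ranges: [-2.6, 2.6], [-0.5, 2.12], [-1.47, 1.34], [0.16, 2.42], [-1.27, 4.41], [0.06, 2.06], [-2.6, 2.6]. Speed limits (rad/s): [2.22, 2.22, 2.79, 2.79, 3.14, 3.14, 3.14].

INTERFACE

Orientations are given as a unit quaternion [x, y, z, w].
In Python, from bench import telemetry, camera, get_calibration, r gives the robot as it stands.
- The arm moves only by the tool drive_tool, never from a script. Its argument "series" is one flat list of numbers, 7 for each row, row after row: the turn, a rotation vector about the tool's x, y, z in units of 5 degrees (1.0 is 5 degrees), then the shift along the tool's x, y, z in units of 40 mm (1.0 is 40 mm), then the opening, from -1 (shut) to 1 (fully open). A call has 1 to 10 rows; each row is the pose to reach, as a shift and turn from the pose commanded when the call began, along the tool's axes at that moment; what a row does not reach only later rows make up. A row lasts 1/12 s, in which the tool goes at most 41.7 mm and 7.16 degrees, less where a joint would pass 70% of its speed; a pose out of reach is approached as far as the arm can. A call with a gripper value outside its range is refused whole. The fingers move at their own pace and stop on an object; "grip_force" is the grip in N (left out, the last holds). Time passes only in rows, so rows that repeat a pose let the fingers close. It gives the time, the measured TCP pose, the force, the opening and the grip force at its end, in the units of the state.
- telemetry.read_state(): the state, without advancing time (a new reading comes with each control period).
- camera(name): name is "scene" or "top" or "wrist"; returns the picture (400x640x3 uint8, red, green, blue); there is no depth.
- get_calibration(name): a dict with "fovy" (degrees; the focal length in pixels is half the picture's height over the tangent of half this angle, whatever the lens; pixels are square), "cx", "cy" (the principal point, pixels), "xyz" and "rotation" of the camera in the world. Camera axes: x right, y up, looking along -z (the intrinsics and any distortion apply to the point x, -y, -z); pixel columns grow to the right and rows downward; lengths in m; the calibration is good to about 2 mm. A picture is of the moment at which its call begins: read the wrist's pose just before it. get_calibration takes no time and is no camera call; for the wrist camera it gives the pose at the moment of the call.
- r.close_job(): hands the job in; it is judged then, once.
The state is a dict: "time": time; "joint_positions": joint angles; "joint_vel": joint speeds; "joint_torque": joint torques, N m; "ee_pos": TCP position; "eef_rot": TCP orientation; "ft_force": force on the tool from outside, world axes, zero at the start; "torque": the same for the moment, N m; "width": finger opening in m; "grip_force": force on a finger pad.
Only numpy, scipy, OpenCV 4.12 (cv2) and the standard library are available. Lean on these libraries where they do the work, as an engineer would, in place of code of your own. Each camera call takes 0.05 s, during which the arm holds its last target. There are 200 camera calls.

TASK

Take the tabbed cutting template out of its stand, feel its lower edge into the narrow slot on top of the plywood collection box, and push it down past the sprung leaves until it drops completely inside. The slot plate may be screwed down a little off centre, so find the slot gently: never press on the box with more than 40 N. Leave the arch-shaped template, the thread spools and the shears where they are.

Things in the scene. Friction and masses are not known exactly. Their poses are not given: they have to be found in the camera images.
- template_mid (a point): Centre, half-way up, of the tabbed template: rigid brown board 8 mm thick, 100 mm tall, 50-100 g. z up through the tab, x across the thickness, y along the width; same either way round. Lower part 70 mm wide, 55 mm tall; its straight lower edge, 50 mm below this point, has corners rounded to 10 mm. It stands upright, 1 mm loose, with its lower 30 mm in the slot of a wooden stand.
- tab_top (a point): Middle of the top edge of the template's grip tab, 50 mm above template_mid, axes the same. The tab is 36 mm wide, 8 mm thick and 45 mm tall, centred on the template; below it are the shoulders of the 70 mm part. The two stands, each 60 mm (x) by 100 mm (y) and 35 mm high, are alike; the other holds the arch template.
- slot_mid (a point): Top of the aluminium slot plate, 150 mm above the work surface, at the box's centre, not quite the slot's. z up. The slot is 10 mm (x) by 74 mm (y), square-edged, in a plate 6 mm thick, 66 by 112 mm, on a springy gasket (about 5 N per mm down, 4 mm at most). The plate is clamped off centre along x: the slot centre lies at x = -13 to +13 mm, y = 0 here; this is not measured: feel for it or see it.
- leaf_mid (a point): Midway between two sprung steel leaves inside the box, 35 mm below slot_mid; they narrow the way along y to about 60 mm, so the template's 70 mm part must be pushed past with about 4 to 15 N, and stays put if let go half-way. Once the shoulders are past, with the tab's top still about 5 to 10 mm above the plate, it falls to the box's floor. Fingers cannot enter the slot, nor need they.
- box: Plywood collection box, fixed to the work surface, 100 mm (x) by 120 mm (y), 150 mm high with its slot plate; closed but for the slot. Origin at the centre of its underside, axes as slot_mid. It, slot plate included, must never be pressed with more than 40 N.
- arch: Bystander: an arch-shaped template (8 mm thick, 70 mm wide, 80 mm tall, round top, no tab) upright in the other stand. Origin at the middle of its lower edge, z up, x across its thickness.
- spool_a: Bystander: a black cone of thread standing on the table, 58 mm across, 115 mm tall. Origin under its centre.
- spool_b: Bystander: a red cone of thread, the same size. Origin under its centre.
- shears: Bystander: fabric shears lying flat, 230 mm long, about 90 mm wide over the handles, 10 mm high. Origin at their pivot, blades to +x.
Things that resemble listed ones, but are neither listed nor needed, are in the scene too. Of the things that look like the box, the middle-sized one is meant.

How it is judged:
On the way, in this order (a step that is already met when the one before it is completed fails the run):
1. the tabbed template is lifted clear of its stand (height (world z) of template_mid above 0.12 m), for 0.1 s.
2. its lower edge is in the slot, at least 10 mm below the top of the plate (z of template_mid in the frame of slot_mid between -0.02 and 0.04 m and horizontal distance between template_mid and slot_mid below 0.02 m and angle between template_mid's own z axis and vertical below 0.25 rad), for 0.05 s.
At the end, for the whole second after the job is handed in: The tabbed template lies wholly inside the collection box: its centre more than 70 mm below the slot plate's top and within 60 mm of the box's centre line; the arch template, spools and shears are within 20 mm of where they started (z of template_mid in the frame of slot_mid below -0.07 m and horizontal distance between template_mid and slot_mid below 0.06 m and distance of box from where it was at the start of the episode below 0.005 m and distance of each of arch, spool_a, spool_b, shears from where it was at the start of the episode below 0.02 m); the robot touches nothing.
It fails at once if the box or its slot plate is pressed with more than 40 N (contact force between box and anything else above 40 N).
It fails at once if the arch template is disturbed by more than 20 mm (distance of arch from where it was at the start of the episode above 0.02 m).
It fails at once if a spool or the shears are disturbed by more than 20 mm (distance of any of spool_a, spool_b, shears from where it was at the start of the episode above 0.02 m).
It also fails if it takes over 72 s, if anything falls off the work surface, if the arm or the gripper's body presses on something with over 40 N, if the wrist force passes 120 N, or if a joint passes its speed limit or range.

## Working session

There is one attempt and no reset: what is moved stays moved. The work goes in short steps, Python scripts to look and compute and a tool call to move; the robot and the scene stay as the last step left them, time stands still between calls to the robot, and variables do not carry over. Pictures are saved under pics/ and viewed, at most 10 in all, crops included, and the job is handed in when it is done.

Besides the shell and the picture viewer there is one more tool, called as name(argument=value, ...) on one line, values as JSON. drive_tool: Moves the arm, as the interface text tells. Its arguments: {"type":"object","properties":{"series":{"type":"array"},"grip_force":{"type":"number"}},"required":["series"]}

```bash
ls; mkdir -p pics; python3 - <<'E'
from bench import telemetry,camera,get_calibration,r
import cv2
for n in("scene","top"):
    c=get_calibration(n);print(n,c)
    cv2.imwrite(f"pics/{n}0.png",camera(n)[:,:,::-1])
print(telemetry.read_state(),r.tips_ahead)
E
```

```text
pics
scene {'fovy': 51.270991416976585, 'cx': 320.66928156532936, 'cy': 195.85286534880433, 'xyz': array([ 0.96652414, -0.35421556,  0.8601217 ]), 'rotation': array([0.28695562, 0.13889298, 0.39478211, 0.86169153])}
top {'fovy': 43.95673016516437, 'cx': 329.4384501048542, 'cy': 204.6234895269512, 'xyz': array([0.50552454, 0.00207872, 1.09983173]), 'rotation': array([ 0.02733881, -0.00738652, -0.70506292,  0.70857908])}
{'time': 0.1, 'joint_positions': array([-1.16961857,  0.33280955, -0.06467701,  1.46085126,  0.02162799,
        1.34990702, -0.08849243]), 'joint_vel': array([ 7.57317568e-04, -8.44947119e-04,  1.93078492e-03, -5.36761160e-04,
       -1.46775569e-03,  1.26456226e-05,  3.17240420e-04]), 'joint_torque': array([ 2.89022166e-03, -6.24543214e+01,  2.54285394e-02, -3.90711880e+01,
       -6.12678914e-02,  3.66357411e-02,  4.71366604e-05]), 'ee_pos': array([0.25689646, 0.56941366, 0.24383579]), 'eef_rot': array([ 2.10301455e-01,  9.77636379e-01, -6.33414390e-04, -8.88665645e-05]), 'ft_force': array([ 0.06359968, -0.07562822, -0.22444827]), 'torque': array([-0.01844695,  0.04435234,  0.02426656]), 'grip_force': 0.0, 'width': 0.08722334912249345} 0.022
```

View pics/scene0.png

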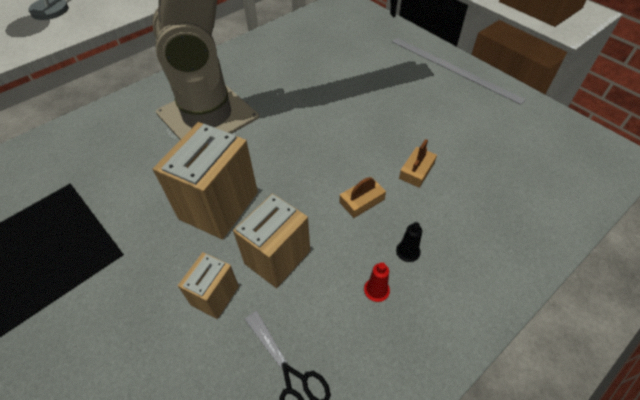

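View pics/top0.png

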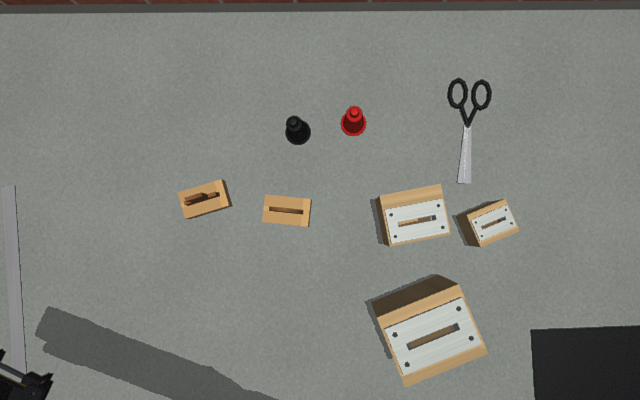

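Candidates for the tabbed template are the stand at top (203,198) / scene (420,162), which has a tall narrow tab, and the stand at top (287,210) / scene (362,196), which has a round arch top. I choose the first.
Boxes in the top view are large (433,335), middle (417,220) and small (493,223). I choose the middle one. Next come a close crop and the measurements.

```bash
cat > h.py <<'E'
import numpy as np,cv2
from scipy.spatial.transform import Rotation as R
from bench import telemetry,camera,get_calibration,r
def ray(c,p):
    f=200/np.tan(np.radians(c['fovy']/2)); p=np.atleast_2d(np.asarray(p,float))
    d=np.c_[(p[:,0]-c['cx'])/f,-(p[:,1]-c['cy'])/f,-np.ones(len(p))]
    return R.from_quat(c['rotation']).apply(d)
def plane(c,p,z):
    d=ray(c,p); return c['xyz']+d*((z-c['xyz'][2])/d[:,2])[:,None]
def proj(c,P):
    f=200/np.tan(np.radians(c['fovy']/2)); q=R.from_quat(c['rotation']).inv().apply(np.atleast_2d(P)-c['xyz'])
    return np.c_[c['cx']-f*q[:,0]/q[:,2],c['cy']+f*q[:,1]/q[:,2]]
def rect(c,cnt,z):
    w=plane(c,cnt.reshape(-1,2),z)[:,:2]
    (x,y),(a,b),t=cv2.minAreaRect((w*1000).astype(np.float32))
    if a<b: a,b,t=b,a,t+90
    return (x/1000,y/1000),(a,b),(t+90)%180-90   # long-axis angle, deg
E
python3 - <<'E'
from h import *
ct=get_calibration("top");cs=get_calibration("scene")
t=cv2.imread("pics/top0.png");s=cv2.imread("pics/scene0.png")
def run(c,im,box,lo,hi,z,inv=False):
    x0,y0,x1,y1=box
    hsv=cv2.cvtColor(im,cv2.COLOR_BGR2HSV)[y0:y1,x0:x1]
    m=cv2.inRange(hsv,lo,hi)
    cn=cv2.findContours(m,cv2.RETR_CCOMP,cv2.CHAIN_APPROX_NONE)[0]
    for k in sorted(cn,key=cv2.contourArea)[::-1][:2]:
        if cv2.contourArea(k)<15: continue
        k=k+[x0,y0]; print(box,z,cv2.contourArea(k),k.reshape(-1,2).mean(0),rect(c,k,z))
print("plates");
run(ct,t,(370,180,458,250),(0,0,170),(180,40,255),.15)
run(cs,s,(225,185,315,290),(0,0,150),(180,40,255),.15)
print("slot in plate (dark/wood in inner area)")
run(ct,t,(394,208,442,232),(0,60,0),(180,255,255),.15)
print("stand");run(ct,t,(170,170,240,225),(5,60,60),(30,255,255),.035)
print("stand arch");run(ct,t,(255,185,320,235),(5,60,60),(30,255,255),.035)
print("brown");run(ct,t,(170,170,240,225),(0,60,0),(30,255,120),.105)
a=cv2.resize(t[170:230,170:240],(399,342),interpolation=cv2.INTER_CUBIC)
b=cv2.resize(s[125:195,390:450],(342,399),interpolation=cv2.INTER_CUBIC)[:342]
d=cv2.resize(t[180:250,370:460],(400,255)[:2],interpolation=cv2.INTER_CUBIC);e=cv2.resize(s[190:250,230:310],(340,255),interpolation=cv2.INTER_CUBIC)
o=np.zeros((597,741,3),np.uint8);o[:342,:399]=a;o[:342,399:]=b;o[342:,:400]=d;o[342:,400:740]=e
cv2.imwrite("pics/crop.png",o)
E
```

```text
plates
(370, 180, 458, 250) 0.15 1920.5 [416.38418079 220.66666667] ((0.5223833618164062, -0.13741766357421875), (110.82795715332031, 65.7719955444336), -78.64090251922607)
(370, 180, 458, 250) 0.15 257.5 [416.74712644 220.52873563] ((0.5224398193359375, -0.13761155700683594), (77.57292938232422, 14.55130672454834), -78.3728551864624)
(225, 185, 315, 290) 0.15 1324.5 [265.24786325 218.86324786] ((0.5203580932617188, -0.13421784973144532), (110.69537353515625, 63.259376525878906), -78.60514831542969)
(225, 185, 315, 290) 0.15 236.5 [265.15384615 219.21538462] ((0.5220391235351562, -0.13455506896972655), (80.01298522949219, 17.824525833129883), -79.36708354949951)
slot in plate (dark/wood in inner area)
(394, 208, 442, 232) 0.15 103.0 [414.         220.93939394] ((0.5218028564453125, -0.13245626831054688), (58.93117141723633, 8.420795440673828), -79.05150032043457)
stand
(170, 170, 240, 225) 0.035 1343.0 [204.06338028 198.83802817] ((0.569605712890625, 0.3043568115234375), (106.0398941040039, 63.70608901977539), -72.83400344848633)
(170, 170, 240, 225) 0.035 98.5 [199.36170213 198.89361702] ((0.5709436645507813, 0.31535467529296873), (45.71078872680664, 17.17841148376465), -72.69060134887695)
stand arch
(255, 185, 320, 235) 0.035 1244.5 [286.26896552 210.08965517] ((0.5458447875976562, 0.12523800659179687), (101.89508819580078, 60.21117401123047), 84.32344055175781)
brown
(170, 170, 240, 225) 0.105 138.0 [201.47674419 198.18604651] ((0.56899658203125, 0.290103515625), (72.04912567138672, 16.732746124267578), -72.55185890197754)
(170, 170, 240, 225) 0.105 53.5 [215.1459854  204.61313869] ((0.5490646362304688, 0.2652587890625), (105.7762451171875, 48.2030029296875), -42.142974853515625)
```

View pics/crop.png

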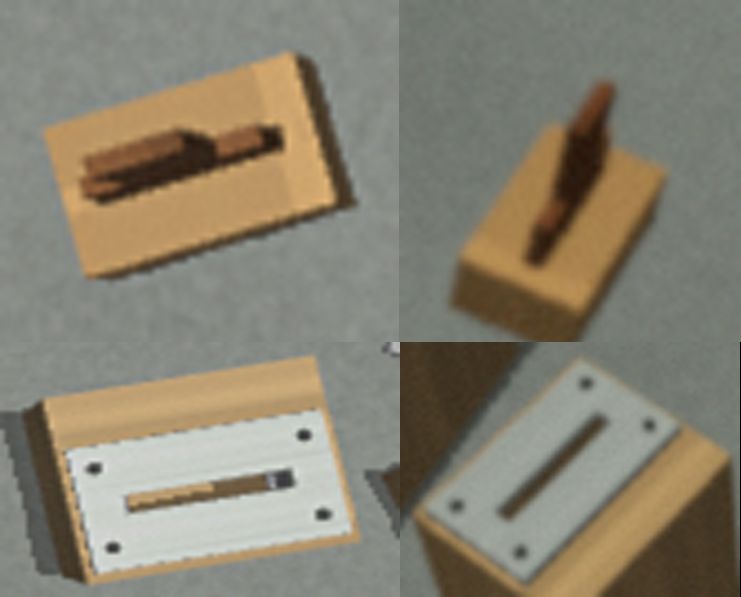

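The crop confirms the tabbed template: the narrow tab above shoulders, with its tab top at about top px (193,196) and scene px (425,141). The middle box's slot is clear at top px (416.7,220.5) and scene px (265,219). Next I cross-check the heights and plan the hover.

```bash
cat >> h.py <<'E'
def plan(pos,yaw,tilt=None):
    """units for a down-pointing target; yaw=angle of tool y in deg (mod 180)"""
    s=telemetry.read_state(); R0=R.from_quat(s['eef_rot'])
    best=None
    for k in (0,180):
        a=np.radians(yaw+k); y=np.array([np.cos(a),np.sin(a),0]); z=np.array([0,0,-1.]); x=np.cross(y,z)
        rv=(R0.inv()*R.from_matrix(np.c_[x,y,z])).as_rotvec()
        if best is None or np.linalg.norm(rv)<np.linalg.norm(best): best=rv
    sh=R0.inv().apply(np.array(pos)-s['ee_pos'])
    print("t",s['time'],"turn",np.round(np.degrees(best)/5,2),"shift",np.round(sh/.04,3),"pos",s['ee_pos'].round(4),"F",s['ft_force'].round(1))
def tri(cs,ps):
    A=np.zeros((3,3));b=np.zeros(3)
    for c,p in zip(cs,ps):
        d=ray(c,p)[0];d/=np.linalg.norm(d);M=np.eye(3)-np.outer(d,d);A+=M;b+=M@c['xyz']
    return np.linalg.solve(A,b)
E
python3 - <<'E'
from h import *
ct=get_calibration("top");cs=get_calibration("scene")
print("tabtop",plane(ct,[193.3,196.3],.105),plane(cs,[425.3,140.8],.105),tri([ct,cs],[[193.3,196.3],[425.3,140.8]]))
print("slot tri",tri([ct,cs],[[416.75,220.53],[265.15,219.2]]))
plan((.570,.304,.20),17.3)
E
```

```text
tabtop [[0.57008647 0.30660721 0.105     ]] [[0.56578856 0.32196966 0.105     ]] [0.57176181 0.30488341 0.12017772]
slot tri [ 0.52271134 -0.13716205  0.15153878]
t 0.1 turn [-0.01  0.01  9.68] shift [-9.864 -2.828  1.1  ] pos [0.2569 0.5694 0.2438] F [ 0.1 -0.1 -0.2]
```

drive_tool(series=[0, 0, 9.68, -9.86, -2.83, 1.1, 1, 0, 0, 9.68, -9.86, -2.83, 1.1, 1, 0, 0, 9.68, -9.86, -2.83, 1.1, 1, 0, 0, 9.68, -9.86, -2.83, 1.1, 1, 0, 0, 9.68, -9.86, -2.83, 1.1, 1, 0, 0, 9.68, -9.86, -2.83, 1.1, 1, 0, 0, 9.68, -9.86, -2.83, 1.1, 1, 0, 0, 9.68, -9.86, -2.83, 1.1, 1, 0, 0, 9.68, -9.86, -2.83, 1.1, 1, 0, 0, 9.68, -9.86, -2.83, 1.1, 1])

```text
time: 0.93
ee_pos: [0.5715, 0.302, 0.2]
eef_rot: [0.593, 0.805, -0.0, 0.0]
ft_force: [0.2, 0.7, 0.3]
width: 0.0871
grip_force: 0.0
```

```bash
python3 - <<'E'
from h import *
c=get_calibration("wrist");im=camera("wrist")[:,:,::-1].copy();cv2.imwrite("pics/w1.png",im)
print(c['xyz'],proj(c,[[.570,.304,.105],[.570,.304,.035]]));plan((.570,.3045,.102),17.3)
np.save("w1.npy",c)
E
```

```text
[0.54711513 0.37735602 0.3395249 ] [[317.63797879 208.26754567]
 [317.64889679 188.68175812]]
t 0.9833 turn [ 0.    0.06 -0.1 ] shift [ 0.308 -0.088  2.424] pos [0.5768 0.2942 0.199 ] F [ 1.3 -8.3 -1.5]
```

View pics/w1.png

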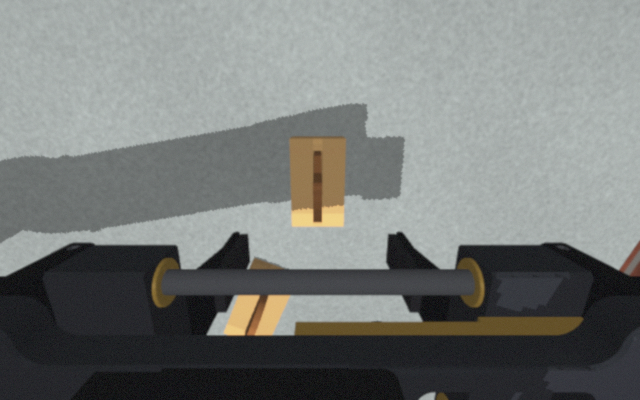

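The wrist picture shows the stand at px (317,181) with the template bar at column 318, so it is well centred between the fingers. The arm was still settling, so I settle it and re-measure.

drive_tool(series=[0, 0, 0, 0, 0, 0, 1, 0, 0, 0, 0, 0, 0, 1, 0, 0, 0, 0, 0, 0, 1, 0, 0, 0, 0, 0, 0, 1])

```text
time: 1.32
ee_pos: [0.5689, 0.3059, 0.2006]
eef_rot: [0.592, 0.806, 0.0, -0.0]
ft_force: [-0.3, 0.3, -0.3]
width: 0.0869
grip_force: 0.0
```

```bash
python3 - <<'E'
from h import *
c=get_calibration("wrist");im=camera("wrist")[:,:,::-1].copy();cv2.imwrite("pics/w2.png",im)
hsv=cv2.cvtColor(im,cv2.COLOR_BGR2HSV)[100:240,250:390]
for nm,lo,hi,z in(("stand",(5,60,60),(30,255,255),.035),("brown",(0,60,0),(30,255,115),.105)):
    cn=cv2.findContours(cv2.inRange(hsv,lo,hi),cv2.RETR_EXTERNAL,cv2.CHAIN_APPROX_NONE)[0]
    k=max(cn,key=cv2.contourArea)+[250,100];print(nm,cv2.boundingRect(k),rect(c,k,z))
plan((.570,.3045,.102),17.3)
cv2.imwrite("pics/w2c.png",cv2.resize(im[120:240,260:380],(600,600),interpolation=cv2.INTER_CUBIC))
E
```

```text
stand (291, 140, 56, 91) ((0.5675570678710937, 0.30983236694335936), (102.80195617675781, 60.16545486450195), -72.61440658569336)
brown (314, 155, 10, 71) ((0.5635609130859375, 0.32267471313476564), (62.23262405395508, 7.712299346923828), -72.14966583251953)
t 1.3667 turn [-0.   -0.01  0.03] shift [-0.039  0.014  2.467] pos [0.569  0.3058 0.2007] F [-0.1 -0.7 -0.2]
```

View pics/w2c.png

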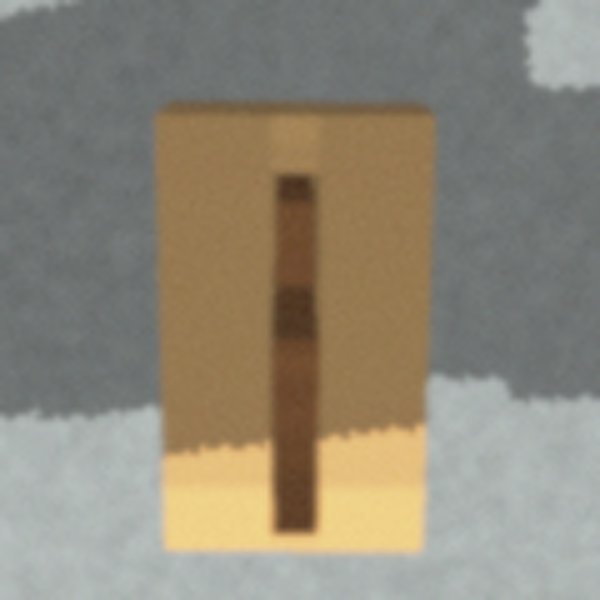

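The crop shows the template bar at px (319,167-226), standing straight in its stand. Across the thickness it is aligned to under 1 mm. I descend straight.

drive_tool(series=[0, 0, 0, 0, 0, 0.5, 1, 0, 0, 0, 0, 0, 1.1, 1, 0, 0, 0, 0, 0, 1.7, 1, 0, 0, 0, 0, 0, 2.2, 1, 0, 0, 0, 0, 0, 2.45, 1, 0, 0, 0, 0, 0, 2.45, 1, 0, 0, 0, 0, 0, 2.45, 1, 0, 0, 0, 0, 0, 2.45, 1])

```text
time: 2.03
ee_pos: [0.5706, 0.3051, 0.1042]
eef_rot: [0.592, 0.806, 0.001, 0.0]
ft_force: [1.6, -1.3, 0.0]
width: 0.0869
grip_force: 0.0
```

drive_tool(series=[0, 0, 0, 0, 0, 0, -1, 0, 0, 0, 0, 0, 0, -1, 0, 0, 0, 0, 0, 0, -1, 0, 0, 0, 0, 0, 0, -1, 0, 0, 0, 0, 0, 0, -1, 0, 0, 0, 0, 0, 0, -1, 0, 0, 0, 0, 0, 0, -1, 0, 0, 0, 0, 0, 0, -1, 0, 0, 0, 0, 0, 0, -1, 0, 0, 0, 0, 0, 0, -1], grip_force=30)

```text
time: 2.87
ee_pos: [0.57, 0.3044, 0.1025]
eef_rot: [0.593, 0.806, 0.0, -0.0]
ft_force: [-0.6, -0.1, -0.6]
width: 0.028
grip_force: 0.0
```

drive_tool(series=[0, 0, 0, 0, 0, 0, -1, 0, 0, 0, 0, 0, 0, -1, 0, 0, 0, 0, 0, 0, -1, 0, 0, 0, 0, 0, 0, -1, 0, 0, 0, 0, 0, 0, -1, 0, 0, 0, 0, 0, 0, -1, 0, 0, 0, 0, 0, 0, -1], grip_force=30)

```text
time: 3.45
ee_pos: [0.57, 0.3044, 0.1025]
eef_rot: [0.593, 0.806, 0.0, -0.0]
ft_force: [0.6, 0.2, 0.4]
width: 0.0076
grip_force: 30.0
```

drive_tool(series=[0, 0, 0, 0, 0, -0.2, -1, 0, 0, 0, 0, 0, -0.5, -1, 0, 0, 0, 0, 0, -1.0, -1, 0, 0, 0, 0, 0, -1.6, -1, 0, 0, 0, 0, 0, -2.4, -1, 0, 0, 0, 0, 0, -3.2, -1, 0, 0, 0, 0, 0, -4.0, -1, 0, 0, 0, 0, 0, -4.7, -1, 0, 0, 0, 0, 0, -5.1, -1, 0, 0, 0, 0, 0, -5.2, -1])

```text
time: 4.28
ee_pos: [0.5708, 0.3046, 0.3157]
eef_rot: [0.593, 0.805, 0.003, 0.001]
ft_force: [-0.4, -0.8, -1.2]
width: 0.0078
grip_force: 30.0
```

```bash
python3 - <<'E'
from h import *
plan((.522,-.136,.31),11.5); s=telemetry.read_state();print(s['width'],s['grip_force'])
E
```

```text
t 4.2833 turn [ 0.07 -0.02  1.16] shift [-10.153  -4.442   0.097] pos [0.5708 0.3046 0.3157] F [-0.4 -0.8 -1.2]
0.0078049687265643675 29.99968354124576
```

drive_tool(series=[0, 0, 1.16, -0.7, -0.31, 0, -1, 0, 0, 1.16, -1.6, -0.7, 0, -1, 0, 0, 1.16, -2.5, -1.1, 0, -1, 0, 0, 1.16, -3.4, -1.5, 0, -1, 0, 0, 1.16, -4.3, -1.9, 0, -1, 0, 0, 1.16, -5.2, -2.3, 0, -1, 0, 0, 1.16, -6.1, -2.7, 0, -1, 0, 0, 1.16, -7.0, -3.1, 0.1, -1, 0, 0, 1.16, -7.7, -3.4, 0.1, -1, 0, 0, 1.16, -8.1, -3.55, 0.1, -1])

```text
time: 5.12
ee_pos: [0.5294, -0.0519, 0.3063]
eef_rot: [0.635, 0.773, -0.0, -0.0]
ft_force: [0.7, 1.2, -0.3]
width: 0.0078
grip_force: 30.0
```

drive_tool(series=[0, 0, 0, 0, 0, 0, -1, 0, 0, 0, 0, 0, 0, -1, 0, 0, 0, 0, 0, 0, -1, 0, 0, 0, 0, 0, 0, -1, 0, 0, 0, 0, 0, 0, -1, 0, 0, 0, 0, 0, 0, -1])

```text
time: 5.62
ee_pos: [0.5309, -0.0463, 0.3064]
eef_rot: [0.632, 0.775, -0.0, -0.0]
ft_force: [0.3, -0.1, -0.8]
width: 0.008
grip_force: 30.0
```

```bash
python3 - <<'E'
from h import *
c=get_calibration("wrist");im=camera("wrist")[:,:,::-1].copy();cv2.imwrite("pics/w3.png",im)
np.save("w3.npy",c);print(proj(c,[[.522,-.136,.15]]))
plan((.522,-.136,.28),11.5)
cv2.imwrite("pics/w3t.png",camera("top")[:,:,::-1])
E
```

```text
[[295.40129029 263.56352171]]
t 5.6667 turn [-0.   -0.    0.02] shift [-2.147 -0.668  0.661] pos [ 0.5309 -0.0465  0.3065] F [ 0.4 -0.  -1.5]
```

View pics/w3.png

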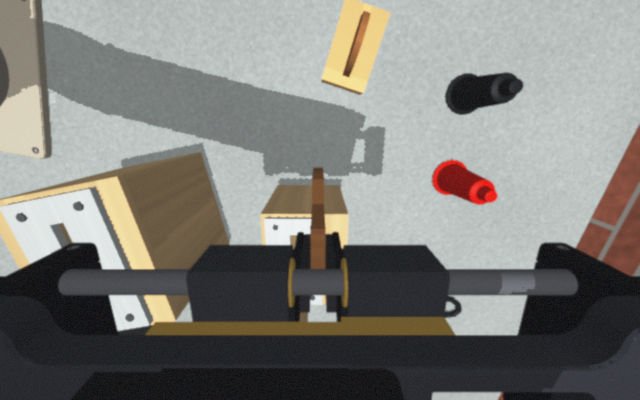

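The wrist view looks toward +y. The held template is at px (318,170-260) and the box is partly hidden below at (305,215). I go past the box on the -y side so the slot shows above the template.

```bash
python3 - <<'E'
from h import *
plan((.540,-.225,.306),11.5)
E
```

```text
t 5.7167 turn [-0.   -0.    0.01] shift [-4.412 -0.671  0.011] pos [ 0.5309 -0.0467  0.3065] F [-0.3  0.2 -0.7]
```

drive_tool(series=[0, 0, 0, -0.6, -0.09, 0, -1, 0, 0, 0, -1.3, -0.2, 0, -1, 0, 0, 0, -2.1, -0.32, 0, -1, 0, 0, 0, -2.9, -0.44, 0, -1, 0, 0, 0, -3.6, -0.55, 0, -1, 0, 0, 0, -4.2, -0.64, 0, -1, 0, 0, 0, -4.4, -0.67, 0, -1, 0, 0, 0, -4.4, -0.67, 0, -1, 0, 0, 0, -4.4, -0.67, 0, -1, 0, 0, 0, -4.4, -0.67, 0, -1])

```text
time: 6.55
ee_pos: [0.5402, -0.2232, 0.3064]
eef_rot: [0.632, 0.775, 0.0, -0.0]
ft_force: [-0.4, 0.4, -0.6]
width: 0.0076
grip_force: 30.0
```

drive_tool(series=[0, 0, 0, 0, 0, 0, -1, 0, 0, 0, 0, 0, 0, -1, 0, 0, 0, 0, 0, 0, -1, 0, 0, 0, 0, 0, 0, -1])

```text
time: 6.88
ee_pos: [0.5399, -0.2245, 0.3066]
eef_rot: [0.632, 0.775, 0.0, 0.0]
ft_force: [-0.4, -0.1, -1.4]
width: 0.0073
grip_force: 30.0
```

```bash
python3 - <<'E'
from h import *
s=telemetry.read_state();c=get_calibration("wrist");im=camera("wrist")[:,:,::-1].copy();cv2.imwrite("pics/w4.png",im)
np.save("w4.npy",c);p=proj(c,[[.522,-.136,.15]])[0];print(p,s['ee_pos'],s['eef_rot'])
hsv=cv2.cvtColor(im,cv2.COLOR_BGR2HSV)
x,y=p.astype(int)
m=cv2.inRange(hsv,(0,0,140),(180,45,255));x0,y0=max(x-60,0),max(y-80,0);sub=m[y0:y+80,x0:x+60]
cn,h=cv2.findContours(sub,cv2.RETR_CCOMP,cv2.CHAIN_APPROX_NONE)
for k in cn:
    if cv2.contourArea(k)>100:print(cv2.contourArea(k),cv2.boundingRect(k+[x0,y0]),rect(c,k+[x0,y0],.15))
cv2.imwrite("pics/w4c.png",cv2.resize(im[max(y-110,0):280,200:440],None,fx=2.4,fy=2.4,interpolation=cv2.INTER_CUBIC)[:600]);print(max(y-110,0))
E
```

```text
[318.74635254 104.95273574] [ 0.53985511 -0.2245115   0.30660094] [6.32279724e-01 7.74740165e-01 1.65929094e-04 8.90649203e-06]
421.5 (324, 172, 54, 12) ((0.5703823852539063, -0.20108204650878905), (57.07036209106445, 11.98224925994873), 11.643885612487793)
525.5 (258, 126, 44, 58) ((0.49260302734375, -0.19439404296875), (59.37018966674805, 45.841407775878906), -81.83515453338623)
7797.0 (283, 42, 70, 120) ((0.5206347045898437, -0.13624212646484374), (111.77478790283203, 66.54463958740234), -78.43217468261719)
755.0 (311, 75, 13, 70) ((0.521214111328125, -0.14168101501464844), (65.66499328613281, 12.356082916259766), -78.03547763824463)
1988.0 (258, 24, 120, 38) ((0.5095007019042969, -0.08221315002441407), (111.58927917480469, 30.994794845581055), 11.656845092773438)
0
```

View pics/w4c.png

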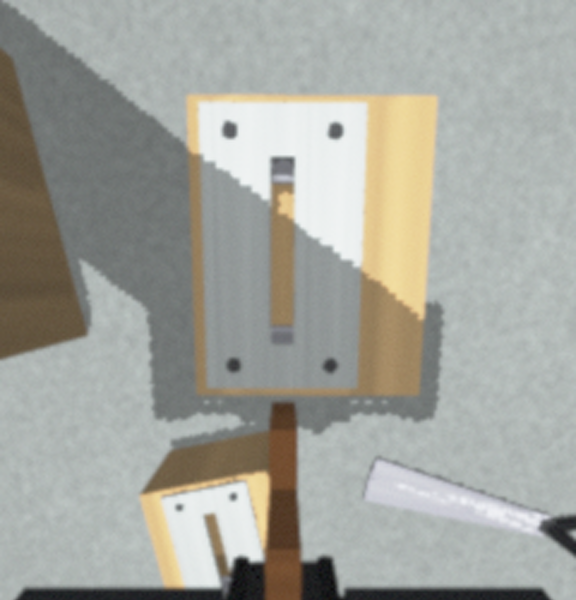

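The crop shows the slot at px (317.7,104), spanning rows 65-143, and the template's lower tip at px (318.1,168). They are nearly in line. Next I compute the offset.

```bash
python3 - <<'E'
from h import *
c=np.load("w4.npy",allow_pickle=True).item();im=cv2.imread("pics/w4.png").astype(float)
print(c['cx'],c['cy'])
g=im.mean(2)
# slot edges by columns: saturation profile
sat=cv2.cvtColor(im.astype(np.uint8),cv2.COLOR_BGR2HSV)[:,:,1].astype(float)
pr=sat[105:128,300:336].mean(0);mid=(pr.max()+pr.min())/2;ii=np.where(pr>mid)[0]
f=lambda a,b:a+(mid-pr[a])/(pr[b]-pr[a])
e0=300+f(ii[0]-1,ii[0]);e1=300+f(ii[-1],ii[-1]+1);print("slot cols",e0,e1)
pr=sat[171:176,300:336].mean(0);mid=(pr.max()+pr.min())/2;ii=np.where(pr>mid)[0]
t0=300+f(ii[0]-1,ii[0]);t1=300+f(ii[-1],ii[-1]+1);print("tip cols",t0,t1)
n=np.array([np.cos(np.radians(11.5)),np.sin(np.radians(11.5)),0]);u=np.array([n[1],-n[0],0])
S=plane(c,[[(e0+e1)/2,104.2],[e0,104.2],[e1,104.2]],.15);T=plane(c,[[(t0+t1)/2,169],[t0,169],[t1,169]],.209)
tcp=np.array([.5399,-.2245,.3066])
print("slot",S[0],"n:",S@n,"u",S@u,"\ntip",T[0],"n",T@n,"tcp n",tcp@n,"u",tcp@u)
plan((.5215,-.1365,.27),11.5)
E
```

```text
317.62178202259423 201.57504930868845
slot cols 312.5992063492063 321.78031914893614
tip cols 312.81501831501834 322.44276094276097
slot [ 0.52034069 -0.13561889  0.15      ] n: [0.48285664 0.47829336 0.48741998] u [0.23663555 0.23664756 0.23662354] 
tip [ 0.53173696 -0.1888672   0.209     ] n [0.48340812 0.47932009 0.4874962 ] tcp n 0.48430324674812525 u 0.327631843979221
t 6.9333 turn [ 0.   -0.    0.01] shift [ 2.25  -0.008  0.915] pos [ 0.5398 -0.2246  0.3066] F [-0.5  0.3 -0.8]
```

```bash
python3 - <<'E'
from h import *
c=np.load("w4.npy",allow_pickle=True).item();im=cv2.imread("pics/w4.png")
u=np.array([.1994,-.98,0]);t=np.array([.5397,-.2245,0])
for nm,w,b in(("bottom,-10",.025,0),("b-3,",.032,.003),("side z+10",.035,.01),("shoulder",.035,.055),("tab foot",.018,.055),("tab top",.018,.1)):
    P=t-u*w+[0,0,.2090+b];print(nm,proj(c,P)[0].round(1),"shift5mm",proj(c,P-u*.005)[0].round(1))
col=cv2.cvtColor(im,cv2.COLOR_BGR2HSV)[160:240,314:321].mean(1);print(np.c_[np.arange(160,240),col.round(0)][::2].astype(int).tolist())
E
```

```text
bottom,-10 [318.4 182.2] shift5mm [318.4 176.5]
b-3, [318.4 174.9] shift5mm [318.5 169. ]
side z+10 [318.5 173. ] shift5mm [318.5 166.9]
shoulder [318.7 185.9] shift5mm [318.7 178.5]
tab foot [318.6 210.2] shift5mm [318.6 203.2]
tab top [318.9 237.3] shift5mm [319.  228.4]
[[160, 75, 5, 148], [162, 17, 77, 161], [164, 18, 58, 143], [166, 57, 6, 115], [168, 12, 84, 81], [170, 13, 134, 75], [172, 13, 135, 80], [174, 13, 138, 84], [176, 14, 141, 85], [178, 13, 139, 89], [180, 13, 148, 113], [182, 13, 149, 114], [184, 13, 146, 115], [186, 13, 147, 114], [188, 13, 145, 116], [190, 13, 146, 115], [192, 13, 147, 115], [194, 13, 146, 116], [196, 13, 148, 114], [198, 13, 146, 115], [200, 13, 149, 115], [202, 13, 148, 113], [204, 14, 144, 90], [206, 13, 134, 83], [208, 13, 138, 83], [210, 13, 141, 82], [212, 13, 135, 83], [214, 13, 140, 82], [216, 13, 137, 83], [218, 13, 140, 83], [220, 12, 134, 83], [222, 13, 147, 82], [224, 13, 139, 83], [226, 12, 136, 82], [228, 13, 144, 89], [230, 13, 143, 110], [232, 13, 145, 109], [234, 13, 146, 115], [236, 13, 149, 119], [238, 13, 146, 117]]
```

```bash
python3 - <<'E'
from h import *
c=np.load("w4.npy",allow_pickle=True).item()
n=np.array([.9799,.1994,0]);u=np.array([.1994,-.98,0])
S=plane(c,[[317.2,65.4],[317.2,143]],.15);print(S@u,(S@u).mean(),(S@u).ptp() if hasattr(S,'ptp') else np.ptp(S@u))
xy=n*.48375+u*((S@u).mean()+.0048);print(xy);plan((xy[0],xy[1],.262),11.5)
E
```

```text
[0.2014926  0.27457217] 0.23803238498113327 0.07307957243756555
[ 0.5224474  -0.14151599  0.        ]
t 6.9333 turn [ 0.   -0.    0.01] shift [ 2.123 -0.01   1.115] pos [ 0.5398 -0.2246  0.3066] F [-0.5  0.3 -0.8]
```

drive_tool(series=[0, 0, 0, 0.5, 0, 0, -1, 0, 0, 0, 1.1, 0, 0, -1, 0, 0, 0, 1.7, 0, 0.2, -1, 0, 0, 0, 2.05, -0.01, 0.5, -1, 0, 0, 0, 2.14, -0.01, 0.8, -1, 0, 0, 0, 2.14, -0.01, 1.0, -1, 0, 0, 0, 2.14, -0.01, 1.1, -1, 0, 0, 0, 2.14, -0.01, 1.1, -1, 0, 0, 0, 2.14, -0.01, 1.1, -1, 0, 0, 0, 2.14, -0.01, 1.1, -1])

```text
time: 7.77
ee_pos: [0.5225, -0.1422, 0.263]
eef_rot: [0.633, 0.774, 0.0, 0.0]
ft_force: [-1.6, 0.2, -1.4]
width: 0.0079
grip_force: 30.0
```

```bash
python3 - <<'E'
from h import *
plan((.5223,-.1407,.25),11.5)
p=telemetry.read_state()['ee_pos'];print("n",p@[.9799,.1994,0],"u",p@[.1994,-.98,0],"want .48375 .242")
E
```

```text
t 7.7667 turn [ 0.01  0.01 -0.01] shift [0.039 0.002 0.325] pos [ 0.5225 -0.1422  0.263 ] F [-1.6  0.2 -1.4]
n 0.48364068283413 u 0.24356989168591767 want .48375 .242
```

drive_tool(series=[0, 0, 0, 0, 0, 0, -1, 0, 0, 0, 0, 0, 0.1, -1, 0, 0, 0, 0, 0, 0.2, -1, 0, 0, 0, 0, 0, 0.27, -1, 0, 0, 0, 0, 0, 0.33, -1, 0, 0, 0, 0, 0, 0.39, -1, 0, 0, 0, 0, 0, 0.44, -1, 0, 0, 0, 0, 0, 0.48, -1, 0, 0, 0, 0, 0, 0.48, -1, 0, 0, 0, 0, 0, 0.48, -1])

```text
time: 8.6
ee_pos: [0.5223, -0.1412, 0.2433]
eef_rot: [0.633, 0.774, -0.0, -0.0]
ft_force: [0.0, 0.4, -0.7]
width: 0.0079
grip_force: 30.0
```

drive_tool(series=[0, 0, 0, 0, 0, 0.04, -1, 0, 0, 0, 0, 0, 0.08, -1, 0, 0, 0, 0, 0, 0.12, -1, 0, 0, 0, 0, 0, 0.15, -1, 0, 0, 0, 0, 0, 0.15, -1])

```text
time: 9.02
ee_pos: [0.5221, -0.1412, 0.237]
eef_rot: [0.633, 0.775, -0.0, -0.0]
ft_force: [-0.1, -0.9, -0.5]
width: 0.008
grip_force: 30.0
```

It is in the slot with no contact force. I continue to the leaves.

drive_tool(series=[0, 0, 0, 0, 0, 0.08, -1, 0, 0, 0, 0, 0, 0.16, -1, 0, 0, 0, 0, 0, 0.24, -1, 0, 0, 0, 0, 0, 0.32, -1, 0, 0, 0, 0, 0, 0.4, -1, 0, 0, 0, 0, 0, 0.48, -1, 0, 0, 0, 0, 0, 0.55, -1, 0, 0, 0, 0, 0, 0.62, -1, 0, 0, 0, 0, 0, 0.68, -1, 0, 0, 0, 0, 0, 0.7, -1])

```text
time: 9.85
ee_pos: [0.5229, -0.1416, 0.2106]
eef_rot: [0.633, 0.774, 0.001, 0.001]
ft_force: [-3.0, 0.4, 14.5]
width: 0.0076
grip_force: 30.0
```

drive_tool(series=[0, 0, 0, 0, 0, 0.04, -1, 0, 0, 0, 0, 0, 0.08, -1, 0, 0, 0, 0, 0, 0.12, -1, 0, 0, 0, 0, 0, 0.16, -1, 0, 0, 0, 0, 0, 0.2, -1], grip_force=45)

```text
time: 10.27
ee_pos: [0.5234, -0.1417, 0.2033]
eef_rot: [0.633, 0.774, 0.001, 0.001]
ft_force: [-2.1, -0.0, 12.3]
width: 0.0077
grip_force: 45.0
```

drive_tool(series=[0, 0, 0, 0, 0, 0.06, -1, 0, 0, 0, 0, 0, 0.12, -1, 0, 0, 0, 0, 0, 0.18, -1, 0, 0, 0, 0, 0, 0.25, -1, 0, 0, 0, 0, 0, 0.32, -1, 0, 0, 0, 0, 0, 0.39, -1, 0, 0, 0, 0, 0, 0.46, -1, 0, 0, 0, 0, 0, 0.52, -1, 0, 0, 0, 0, 0, 0.56, -1, 0, 0, 0, 0, 0, 0.56, -1])

```text
time: 11.1
ee_pos: [0.5233, -0.1412, 0.1798]
eef_rot: [0.633, 0.775, 0.001, 0.001]
ft_force: [2.5, 0.3, 4.0]
width: 0.0077
grip_force: 45.0
```

drive_tool(series=[0, 0, 0, 0, 0, 0, -0.4, 0, 0, 0, 0, 0, 0, -0.4, 0, 0, 0, 0, 0, 0, -0.4, 0, 0, 0, 0, 0, 0, -0.4, 0, 0, 0, 0, 0, 0, -0.4, 0, 0, 0, 0, 0, -0.3, -0.4, 0, 0, 0, 0, 0, -0.7, -0.4, 0, 0, 0, 0.1, 0, -1.0, -0.4, 0, 0, 0, 0.1, 0, -1.1, -1, 0, 0, 0, 0.1, 0, -1.1, -1])

```text
time: 11.93
ee_pos: [0.5221, -0.1371, 0.2244]
eef_rot: [0.632, 0.775, 0.001, 0.001]
ft_force: [-0.1, -0.5, -0.9]
width: 0.0193
grip_force: 0.0
```

drive_tool(series=[0, 0, 0, 0, 0, 0, -1, 0, 0, 0, 0, 0, 0, -1, 0, 0, 0, 0, 0, 0, -1, 0, 0, 0, 0, 0, 0, -1])

```text
time: 12.27
ee_pos: [0.5212, -0.1373, 0.2224]
eef_rot: [0.633, 0.774, -0.0, -0.0]
ft_force: [-0.0, -0.9, -0.9]
width: 0.0012
grip_force: 0.0
```

```bash
python3 - <<'E'
from h import *
im=camera("scene")[:,:,::-1]
cv2.imwrite("pics/s5.png",cv2.resize(im[150:290,190:350],None,fx=4,fy=4,interpolation=cv2.INTER_CUBIC))
plan((.5223,-.1365,.21),11.5)
E
```

```text
t 12.3167 turn [-0.01 -0.    0.  ] shift [0.015 0.03  0.311] pos [ 0.5212 -0.1373  0.2225] F [-0.3 -0.6  0.2]
```

View pics/s5.png

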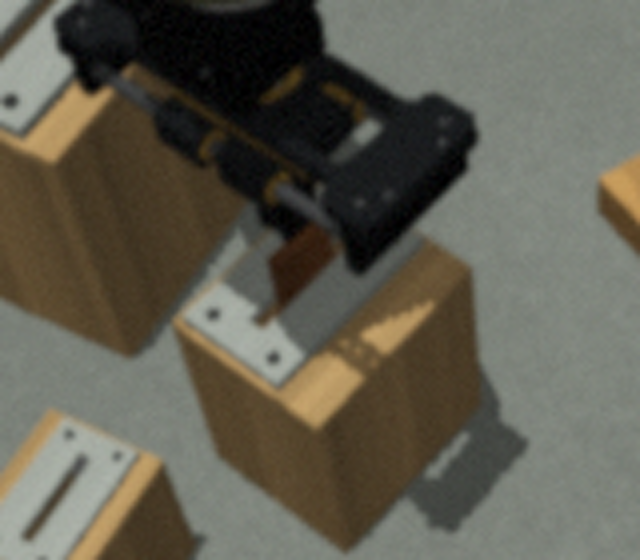

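The scene crop shows the tab standing about 30 mm out of the slot at crop px (300,260), with the closed fingers right above it. I push down.

drive_tool(series=[0, 0, 0, 0, 0.03, 0.15, -1, 0, 0, 0, 0, 0.03, 0.3, -1, 0, 0, 0, 0, 0.03, 0.4, -1, 0, 0, 0, 0, 0.03, 0.47, -1, 0, 0, 0, 0, 0.03, 0.53, -1, 0, 0, 0, 0, 0.03, 0.59, -1, 0, 0, 0, 0, 0.03, 0.65, -1, 0, 0, 0, 0, 0.03, 0.71, -1, 0, 0, 0, 0, 0.03, 0.77, -1, 0, 0, 0, 0, 0.03, 0.83, -1])

```text
time: 13.15
ee_pos: [0.5234, -0.1373, 0.1908]
eef_rot: [0.633, 0.774, 0.001, 0.001]
ft_force: [-1.9, 0.0, 11.6]
width: 0.0008
grip_force: 5.7
```

Pushing at about 12 N. I go on to tips at about 0.155.

drive_tool(series=[0, 0, 0, 0, 0, 0.05, -1, 0, 0, 0, 0, 0, 0.1, -1, 0, 0, 0, 0, 0, 0.15, -1, 0, 0, 0, 0, 0, 0.2, -1, 0, 0, 0, 0, 0, 0.25, -1, 0, 0, 0, 0, 0, 0.3, -1, 0, 0, 0, 0, 0, 0.3, -1])

```text
time: 13.73
ee_pos: [0.5222, -0.1369, 0.1769]
eef_rot: [0.633, 0.775, -0.0, -0.001]
ft_force: [-0.2, -0.4, 0.5]
width: 0.0003
grip_force: 0.0
```

The force has vanished, so the template has probably dropped. I back off and look.

drive_tool(series=[0, 0, 0, 0, 0, -0.5, -1, 0, 0, 0, 0, 0, -1.2, -1, 0, 0, 0, 0, 0, -2, -1, 0, 0, 0, 0, 0, -2.8, -1, 0, 0, 0, 0, 0, -3.4, -1, 0, 0, 0, 0, 0, -3.6, -1, 0, 0, 0, 0, 0, -3.6, -1, 0, 0, 0, 0, 0, -3.6, -1, 0, 0, 0, 0, 0, -3.6, -1])

```text
time: 14.48
ee_pos: [0.5221, -0.1368, 0.3199]
eef_rot: [0.633, 0.775, -0.001, -0.001]
ft_force: [0.6, 0.6, -0.0]
width: 0.0002
grip_force: 0.0
```

```bash
python3 - <<'E'
from h import *
im=camera("scene")[:,:,::-1]
cv2.imwrite("pics/s6.png",im)
s=telemetry.read_state();print(s['time'],s['ee_pos'],s['ft_force'])
E
```

```text
14.5333 [ 0.5220636  -0.13684087  0.31996622] [-0.97166176 -0.07610224 -1.27394921]
```

View pics/s6.png

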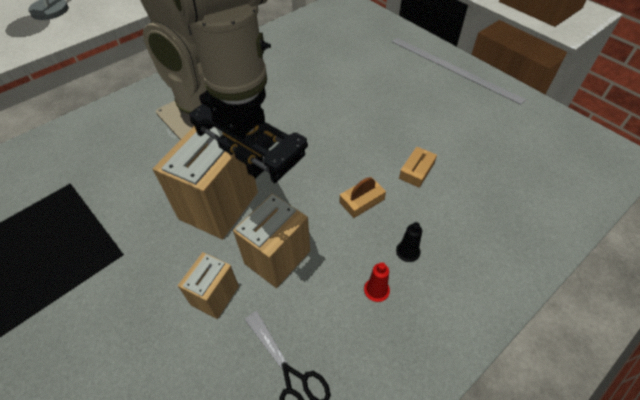

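The middle box's plate at px (270,218) is bare, the stand at (418,165) is empty, and the bystanders have not moved. I hand in.

```bash
python3 -c "
from bench import r
print(r.close_job())"
```

```text
the job is handed in; nothing more can be done
None
```

The tabbed template has gone through the slot into the middle box. The last picture shows the slot plate bare, the stand empty and the arch, spools and shears unmoved; the highest force I read while pushing was about 15 N. The job is handed in, and the hand-in call returned no verdict.

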